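Push a valve block home in its gluing jig and bolt it in

ROBOT

A 6-joint arm with a two-finger parallel gripper is mounted at the origin on the work surface. World frame = base frame: x ahead of the robot, y to its left, z up, the work surface at z = 0. Lengths are in m, angles in rad, forces in N, time in s.
With the tool pointing down it reaches from about 0.3 to 0.875 m from the base axis. Payload 6.4 kg.
Tool frame: the origin (TCP) lies midway between the tips of the shut fingers; the grasp point (between the pads) lies 19 mm behind it; z points along the fingers, y is the line along which they close (so a half turn about z gives the same grasp; the last joint's range is limited). The gripper opens to 85 mm and grips with 20 to 120 N. Pads are 22 mm wide; open, the fingers measure 114 mm over their backs; the gripper's body (76 mm by 85 mm) begins 54 mm behind the grasp point. The pads swing forward as they close: fully open they stand 13 mm farther back than shut.
Start: joints at [1.014, 0.181, 1.607, -0, 1.354, -0.206], TCP at [0.198, 0.54, 0.231] pointing down, gripper open.
Joint ranges: [-2.99, 2.99], [-0.89, 2.07], [0.3, 2.58], [-1.14, 4.28], [0, 2.63], [-3.12, 3.12]. Speed limits (rad/s): [2.57, 2.57, 3.01, 3.14, 3.14, 3.14].

INTERFACE

Orientations are given as a unit quaternion [w, x, y, z].
In Python, from bench import * gives the robot as it stands.
- The arm moves only by the tool play_rows, never from a script. Its argument "plan" is a list of rows, each a list of 3 entries, a list of its own where there are three numbers: the finger opening in mm, from 0 to 85.4, then the shift along the tool's x, y, z normalised to -1 to 1, where 1 is 40 cm, then the turn about the tool's z normalised to -1 to 1, where 1 is pi rad. A call has 1 to 10 rows; each row is the pose to reach, as a shift and turn from the pose commanded when the call began, along the tool's axes at that moment, turning the shorter way round; what a row does not reach only later rows make up. A row lasts 1/10 s, in which the tool goes at most 50 mm and 8.59 degrees, less where a joint would pass 70% of its speed; a pose out of reach is approached as far as the arm can. A call with a number of a shift or a turn outside -1 to 1 is refused whole. A call with a gripper value outside its range is refused whole. The fingers move at their own pace and stop on an object; the grip force is fixed at half the most. Time passes only in rows, so rows that repeat a pose let the fingers close. It gives the time, the measured TCP pose, the force, the opening and the grip force at its end, in the units of the state.
- get_obs(): the state, without advancing time (a new reading comes with each control period).
- camera(name): name is "scene" or "side" or "wrist"; returns a dict with "image" (420x560x3 uint8, red, green, blue), "range_z" (420x560 float32, m along the optical axis (not along the pixel's ray), 0 where there is no reading), "intrinsics" (3x3 intrinsics, pixels), "rvec" (rotation vector, rad) and "tvec" (3), from world to camera coordinates, as OpenCV has them; the wrist camera has in their place "T_tool_cam" (4x4, takes a point from camera to tool coordinates, whose origin is the TCP and whose axes are the flange's). Camera axes: x right, y down, z forward; pixel columns grow to the right and rows downward; lengths in m; the calibration is good to about 2 mm. The wrist camera is an equidistant fisheye: a pixel r from the principal point sees the ray r / f radians off the axis. A picture is of the moment at which its call begins: read the wrist's pose just before it.
- hand_in(): hands the job in; it is judged then, once.
Trained networks look in a picture, given as the dict that the camera call returned (one of the last four; its "shot" number tells which), for a name from the list of things; names that differ only in an ending like _2 or _b are one class to them, and where a whole thing is asked for, a point or a joint stands for the part that bears it (a point fixed in the world has none). Each returns a list of dicts, best first, with "conf" (0 to 1); they miss things now and then, are a little off and sometimes report something else, mostly with a low value. They report only what shows in the picture. A call takes as long as a camera call. They do not tell look-alikes from the thing itself.
- search_frame(picture, label): "rect" ([centre column, centre row, width, height] in pixels, round what is visible of it).
- masks_of(picture, label): "mask" (420x560 bool, what is visible of it) and "rect" ([centre column, centre row, width, height] in pixels, round what is visible of it).
The state is a dict: "time_s": time; "q": joint angles; "dq": joint speeds; "joint_efforts": joint torques, N m; "eef_pos": TCP position; "eef_rot": TCP orientation; "wrist_force": force on the tool from outside, world axes, zero at the start; "torque": the same for the moment, N m; "opening": opening from 0.0 (shut) to 1.0 (fully open); "grasp_force": force on a finger pad.
Only numpy, scipy, OpenCV 4.12 (cv2) and the standard library are available. Lean on these libraries where they do the work, as an engineer would, in place of code of your own. Each camera call takes 0.05 s, during which the arm holds its last target. There are 200 camera calls.

TASK

Without lifting or tipping it, push the wooden two-disc valve block across the bench into the corner of the plywood jig until it sits flat against both fences. Then slide the jig's steel bolt fully home, so that its bar lies across the front of the block. Leave the cup, the jar, the single-disc block and the tub where they stand.

Things in the scene. Friction and masses are not known exactly. Their poses are not given: they have to be found in the camera images.
- block: Loose work piece: pale wooden block, 96 mm (its x) by 120 mm (its y), 36 mm high, 0.25 to 0.5 kg. On top two maroon discs side by side along its long axis (48 mm across, centres 31 mm either side of the middle), each with a wooden button; highest point 49 mm above the bench. Origin: centre of its underside, z up. Either end may face the side fence.
- jig: Fixed L-shaped plywood jig, without a floor: a back fence and a side fence, 22 mm thick, 40 mm high. Its origin, on the bench, is where the block's origin lies once seated in the corner, the block's 120 mm side along the jig's y. Open towards the jig's -x (robot's side) and -y.
- back_fence (a point): Middle of the back fence's inner face, 20 mm above the bench, at jig x = 48 mm, y = 7 mm. The face looks to the jig's -x and runs from jig y = -68 to +82 mm.
- side_fence (a point): On the side fence's inner face, 20 mm above the bench, at jig x = -18 mm, y = 60 mm. The face looks to the jig's -y and runs from jig x = -84 to +48 mm. Outside it a steel plate, 4 mm thick and 30 mm wide, lies under the bolt from jig y = 82 to 192 mm.
- bolt (a joint): How far the bolt is slid along the jig's -y, m: near 0 = drawn back, tip hidden in the side fence; 0.060 = home at its end stop, 48 mm past the fence's inner face. Stays where left, resists with about 2.5 N. A 12 mm square steel bar, 10 to 22 mm above the bench, at jig x = -60 mm; home, it lies 6 mm in front of the seated block. A block that is not home is in its way.
- bolt_grip (a point): On the axis of the bolt's upright round grip (16 to 18 mm across, steel with a black top, up to 66 mm above the bench); this point is 50 mm above the bench. It stands outside the side fence at jig x = -60 mm, y = 170 mm minus the joint value.
- cup: Bystander: paper cup with white lid, 82 mm across, 108 mm high; origin at the centre of its underside.
- jar: Bystander: amber jar, 44 mm across, 75 mm high; origin at the centre of its underside.
- single: Bystander: smaller wooden block with one disc, 60 by 75 by 34 mm (47 mm high with its button); origin at the centre of its underside.
- tub: Bystander: open clear plastic tub, 70 by 100 mm, 45 mm high; origin at the centre of its underside.
There are look-alikes about, which are no part of the job. Leave any green or turquoise look-alike of the block alone.

How it is judged:
On the way, in this order (a step that is already met when the one before it is completed fails the run):
1. the block sits in the jig's corner against both fences, the bolt still drawn back (x of block in the frame of jig between -0.006 and 0.006 m and y of block in the frame of jig between -0.006 and 0.006 m and angle between the y axis of block and the y axis of jig, either way round below 0.07 rad and angle between block's own z axis and vertical below 0.05 rad and height (world z) of block below 0.005 m and value of joint bolt below 0.03 m), for 0.2 s.
2. the bolt is slid home with the block still in the corner (x of block in the frame of jig between -0.006 and 0.006 m and y of block in the frame of jig between -0.006 and 0.006 m and angle between the y axis of block and the y axis of jig, either way round below 0.07 rad and angle between block's own z axis and vertical below 0.05 rad and height (world z) of block below 0.005 m and value of joint bolt above 0.056 m), for 0.2 s.
At the end, for the whole second after the job is handed in: The block lies flat on the bench, at rest, within 6 mm of its place against each fence and within 0.07 rad (4 degrees) of square, and the bolt is within 4 mm of its end stop (joint above 0.056) (all of step 2 and linear speed of block below 0.01 m/s); the robot touches nothing.
It fails at once if the block is lifted (more than 12 mm) or tipped (more than 0.2 rad) (height (world z) of block above 0.012 m or angle between block's own z axis and vertical above 0.2 rad).
It fails at once if the cup, jar, single-disc block or tub is moved more than 20 mm or tipped more than 0.3 rad (distance of any of cup, jar, single, tub from where it was at the start of the episode above 0.02 m or angle between any of cup, jar, single, tub's own z axis and vertical above 0.3 rad).
It also fails if it takes over 69 s, if anything falls off the work surface, if the arm or the gripper's body presses on something with over 40 N, if the wrist force passes 120 N, or if a joint passes its speed limit or range.

## Working session

There is one attempt and no reset: what is moved stays moved. The work goes in short steps, Python scripts to look and compute and a tool call to move; the robot and the scene stay as the last step left them, time stands still between calls to the robot, and variables do not carry over. Pictures are saved under pics/ and viewed, at most 10 in all, crops included, and the job is handed in when it is done.

Besides the shell and the picture viewer there is one more tool, called after "Request:" as a command line: name --argument value ..., lists and objects as JSON in quotes. play_rows: Moves the arm, as the interface text tells. Its arguments: {"type":"object","properties":{"plan":{"type":"array","items":{"type":"array"}}},"required":["plan"]}

```bash
mkdir -p pics; ls; cat > h.py <<'E'
from bench import *
import numpy as np, cv2
def pts(c):
    K=c["intrinsics"];R=cv2.Rodrigues(np.array(c["rvec"],float))[0];t=np.array(c["tvec"]).reshape(3)
    z=c["range_z"];v,u=np.mgrid[:z.shape[0],:z.shape[1]]
    P=np.dstack([(u-K[0][2])/K[0][0]*z,(v-K[1][2])/K[1][1]*z,z])
    W=(P-t)@R; W[z==0]=np.nan
    return W
E
cat > a.py <<'E'
from h import *
for n in ["scene","side"]:
    c=camera(n);W=pts(c);np.savez(n+".npz",W=W,**{k:np.array(c[k]) for k in ["image","intrinsics","rvec","tvec","range_z"]})
    cv2.imwrite(f"pics/{n}.png",c["image"][:,:,::-1])
    for l in ["block","jig","bolt","bolt_grip","cup","jar","single","tub"]:
        for d in masks_of(c,l)[:4]:
            m=d["mask"];w=W[m];w=w[~np.isnan(w[:,0])]
            print(n,l,round(d["conf"],2),np.round(d["rect"]),np.round(np.median(w,0),3) if len(w) else None,np.round(np.percentile(w,98,axis=0),3) if len(w) else None)
o=get_obs();print(o)
E
python3 a.py
```

```text
pics
scene block 0.88 [104. 226.  54.  48.] [ 0.247 -0.425  0.036] [ 0.286 -0.366  0.049]
scene block 0.78 [104. 288.  62.  60.] [ 0.418 -0.509  0.036] [ 0.465 -0.463  0.05 ]
scene block 0.77 [177. 220.  43.  41.] [ 0.369 -0.272  0.036] [ 0.425 -0.205  0.049]
scene block 0.68 [334. 195.  50.  80.] [0.586 0.136 0.035] [0.662 0.25  0.057]
scene jig 0.76 [333. 193.  52.  82.] [0.588 0.135 0.033] [0.662 0.24  0.052]
scene bolt 0.57 [331. 168.  14.  21.] [0.501 0.216 0.024] [0.51  0.227 0.066]
scene cup 0.86 [173. 321.  42.  49.] [ 0.635 -0.436  0.107] [ 0.661 -0.398  0.111]
scene jar 0.65 [412. 164.  18.  27.] [0.663 0.388 0.049] [0.678 0.448 0.077]
scene single 0.18 [172. 323.  42.  47.] [ 0.636 -0.436  0.107] [ 0.661 -0.398  0.111]
scene tub 0.59 [374. 244.  44.  43.] [0.765 0.096 0.016] [0.805 0.14  0.046]
side block 0.69 [265. 288.  56.  46.] [ 0.348 -0.283  0.036] [ 0.415 -0.211  0.05 ]
side block 0.67 [235. 357.  45.  63.] [ 0.223 -0.442  0.037] [ 0.274 -0.367  0.05 ]
side block 0.64 [314. 261.  48.  46.] [ 0.514 -0.232  0.036] [ 0.57  -0.156  0.05 ]
side block 0.55 [326. 363.  69.
[... 995 characters left out ...]
ime_s': 0.9, 'q': array([ 1.01371008e+00,  1.80782564e-01,  1.60699998e+00, -8.30770854e-06,
        1.35379715e+00, -2.06248288e-01]), 'dq': array([6.31437717e-05, 3.27855450e-04, 5.65289985e-05, 8.45067105e-04,
       1.76805007e-03, 6.89208507e-04]), 'joint_efforts': array([ 5.61157981e-05, -4.44853091e+01, -3.51677835e+01, -3.94042872e-04,
        9.90481967e-04, -1.56127339e-05]), 'eef_pos': array([0.19758543, 0.54000292, 0.23129828]), 'eef_rot': array([6.17933489e-06, 1.74519823e-01, 9.84653661e-01, 4.50577102e-06]), 'wrist_force': array([-0.39677955, -0.0356088 , -0.78719215]), 'torque': array([-0.01920326,  0.01637664, -0.02198155]), 'grasp_force': 0.0, 'opening': 0.9973220953712212}
```

View pics/scene.png

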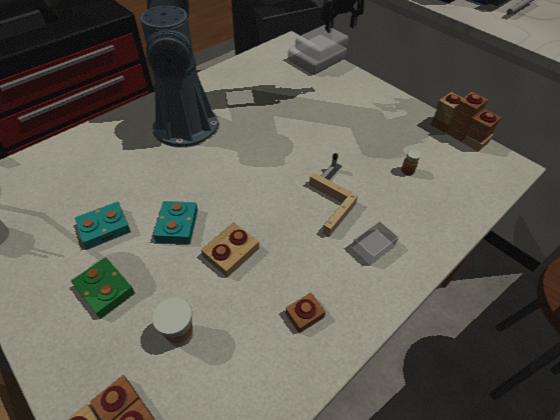

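View pics/side.png

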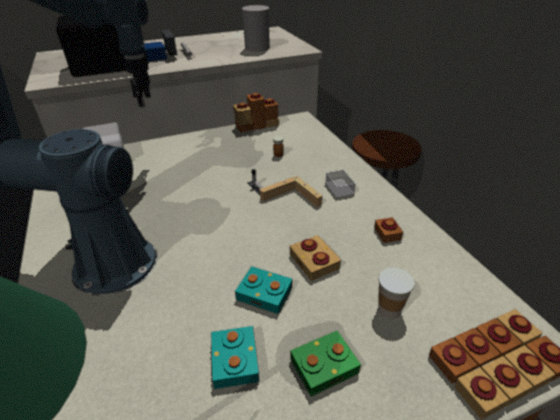

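The candidates for the block are wooden two-disc at scene (231,248) / side (315,257), turquoise at (102,225) and (176,222), green at (102,287), and wooden stacks at (115,400) and (470,115). The pale wooden block with two maroon discs is at scene (231,248). I'll fit it and the jig, and check a crop.

```bash
cat > b.py <<'E'
from h import *
for n in ["scene","side"]:
    D=np.load(n+".npz");W=D["W"];z=W[...,2]
    with np.errstate(all='ignore'):
        b=(abs(W[...,0]-.53)<.12)&(abs(W[...,1]+.22)<.12)&(z>.030)&(z<.06)
        j=(abs(W[...,0]-.58)<.12)&(abs(W[...,1]-.14)<.14)&(z>.033)&(z<.046)&~((W[...,0]<.7)&(W[...,0]>.72))
        g=(abs(W[...,0]-.5)<.03)&(abs(W[...,1]-.22)<.03)&(z>.055)
    p=W[b][:,:2].astype(np.float32);r=cv2.minAreaRect(p)
    print(n,"block",len(p),r,np.round(np.median(W[b][:,2]),4)); print(np.round(cv2.boxPoints(r),3))
    print("grip",np.round(W[g].mean(0),4),g.sum())
    p=W[j];p=p[p[:,0]<.70]
    print("jig",len(p)); np.save(n+"_j.npy",p)
    im=np.zeros((600,600,3),np.uint8)
    for q in W[(z>.008)]:
        u=int((q[1]+.02)*2000);v=int((q[0]-.42)*2000)
        if 0<=u<600 and 0<=v<600: cv2.circle(im,(u,v),2,(0,int(min(255,q[2]*5000)),255-int(min(255,q[2]*5000))),-1)
    cv2.imwrite(f"pics/top_{n}.png",im)
a=[cv2.imread("pics/top_%s.png"%n)[:, :] for n in ("scene","side")]
a=np.hstack([cv2.resize(x,(400,400)) for x in a])
s=cv2.imread("pics/scene.png")
c=np.hstack([cv2.resize(s[210:290,190:270],(200,200),interpolation=2),cv2.resize(s[145:245,300:400],(200,200),interpolation=2),cv2.resize(cv2.imread("pics/side.png")[160:210,240:340],(400,200),interpolation=2)])
cv2.imwrite("pics/comb.png",np.vstack([a,c]))
E
python3 b.py
```

```text
scene block 1531 ((0.48803722858428955, -0.21509379148483276), (0.17700165510177612, 0.1268184632062912), 9.607646942138672) 0.0368
[[ 0.39  -0.167]
 [ 0.411 -0.292]
 [ 0.586 -0.263]
 [ 0.565 -0.138]]
grip [0.4959 0.2238 0.0631] 30
jig 691
side block 1138 ((0.4859127104282379, -0.2184133529663086), (0.17631301283836365, 0.12507756054401398), 10.225491523742676) 0.037
[[ 0.388 -0.173]
 [ 0.41  -0.296]
 [ 0.584 -0.264]
 [ 0.562 -0.141]]
grip [0.4917 0.2191 0.0625] 23
jig 405
```

View pics/comb.png

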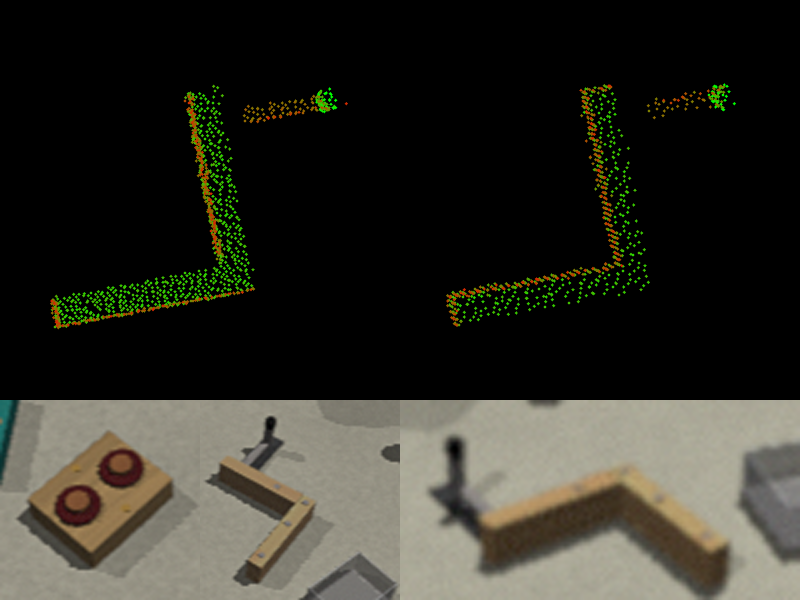

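The crop shows the pale block with two maroon discs, so that is the one meant. The jig's corner is at the far left, open towards the robot and -y, with the grip outside the side fence. Next I fit both with the known shapes.

```bash
cat > c.py <<'E'
from h import *
from scipy.optimize import minimize
L=np.array([[48,-68],[70,-68],[70,82],[-84,82],[-84,60],[48,60]],np.float32)
B=np.array([[-48,-60],[48,-60],[48,60],[-48,60]],np.float32)
def fit(p,poly,x0):
    def cost(s):
        c,n=np.cos(s[2]),np.sin(s[2]);q=(p[:,:2]-s[:2]/1000)*1000
        q=np.c_[q[:,0]*c+q[:,1]*n,-q[:,0]*n+q[:,1]*c].astype(np.float32)
        d=np.array([cv2.pointPolygonTest(poly,(float(a),float(b)),True) for a,b in q])
        return np.minimum(np.maximum(-d+.0,0),6).mean()
    best=min((minimize(cost,np.array(x0)+[0,0,k],method="Nelder-Mead",options=dict(initial_simplex=np.array(x0)+[0,0,k]+np.array([[0,0,0],[8,0,0],[0,8,0],[0,0,.1]]))) for k in (-.08,0,.08)),key=lambda r:r.fun)
    return best.x,best.fun
J=[];
for n in ["scene","side"]:
    D=np.load(n+".npz");W=D["W"];z=W[...,2]
    p=np.load(n+"_j.npy");p=p[p[:,2]>.036]
    J.append(p);print(n,"jig",*fit(p,L,[580,105,.17]))
    with np.errstate(all='ignore'): b=(abs(W[...,0]-.52)<.11)&(abs(W[...,1]+.22)<.11)&(z>.033)&(z<.039)
    k,lab,st,cen=cv2.connectedComponentsWithStats(cv2.morphologyEx(b.astype(np.uint8),cv2.MORPH_CLOSE,np.ones((3,3))))
    i=[i for i in range(1,k) if W[(lab==i)&b][:,0].mean()>.46 and st[i,4]>100]
    p=W[np.isin(lab,i)&b]; J.append(p);r=cv2.minAreaRect(p[:,:2].astype(np.float32));print("block",len(p),r,*fit(p,B,[1000*r[0][0],1000*r[0][1],np.radians(r[2])]),*fit(p,B,[1000*r[0][0],1000*r[0][1],np.radians(r[2]-90)]))
print(fit(np.vstack(J[::2]),L,[580,105,.17]))
s,_=fit(np.vstack(J[::2]),L,[580,105,.17])
R=np.array([[np.cos(s[2]),-np.sin(s[2])],[np.sin(s[2]),np.cos(s[2])]])
print("grip pred",s[:2]+R@[-60,170])
E
python3 c.py
```

```text
scene jig [5.84272125e+02 7.61816463e+01 1.87534578e-01] 0.1720510058616769
block 914 ((0.5251104831695557, -0.2085788995027542), (0.09683987498283386, 0.12096945941448212), 6.464392185211182) [ 5.25087896e+02 -2.08785647e+02  1.08795864e-01] 0.0044728535791977225 [ 533.47953713 -217.70452765   -1.4415315 ] 0.8962995166069048
side jig [5.82126509e+02 7.34048428e+01 1.88640826e-01] 0.29696076044617564
block 676 ((0.5226824879646301, -0.21174356341362), (0.09740501642227173, 0.1224108412861824), 6.313923358917236) [ 5.22441390e+02 -2.11991600e+02  1.16041872e-01] 0.012372552995851055 [ 531.00672223 -221.41348664   -1.48834705] 0.7854125626693816
(array([5.83329534e+02, 7.53492308e+01, 1.86486250e-01]), np.float64(0.28220913934369457))
grip pred [492.85060069 231.2772993 ]
```

```bash
cat >> h.py <<'E'
JX,JY,JA=.5832,.0748,.187
def j2w(x,y):
    c,s=np.cos(JA),np.sin(JA);return np.array([JX+(c*x-s*y)/1000,JY+(s*x+c*y)/1000])
def w2j(p):
    c,s=np.cos(JA),np.sin(JA);d=(np.array(p[:2])-[JX,JY])*1000;return np.array([c*d[0]+s*d[1],-s*d[0]+c*d[1]])
from scipy.spatial.transform import Rotation as Rr
def go(x,y,z,psi=None):
    "targets in jig mm, z m, psi = jig angle of tool y; prints plan numbers"
    o=get_obs();q=o["eef_rot"];R=Rr.from_quat([q[1],q[2],q[3],q[0]]).as_matrix()
    d=R.T@(np.r_[j2w(x,y),z]-o["eef_pos"])/.4
    cur=np.arctan2(R[1,1],R[0,1]);t=0 if psi is None else -((psi+JA-cur+np.pi)%(2*np.pi)-np.pi)/np.pi
    print("shift",np.round(d,3),"turn",round(t,3),"| at jig",np.round(w2j(o["eef_pos"]),1),"z",round(o["eef_pos"][2],4),"psi_rel",round(cur-JA,3),"F",np.round(o["wrist_force"],1),"t",o["time_s"])
    return d,t
E
python3 -c "
from h import *
go(-111,-365,.23,0); print(j2w(-111,-365)); go(-111,-100,.23,0)"
```

```text
shift [-1.534 -1.687  0.003] turn 0.329 | at jig [-292.4  528.8] z 0.2313 psi_rel 1.033 F [-0.4 -0.  -0.8] t 0.9
[ 0.54199302 -0.30447297]
shift [-1.195 -1.118  0.003] turn 0.329 | at jig [-292.4  528.8] z 0.2313 psi_rel 1.033 F [-0.4 -0.  -0.8] t 0.9
```

Request:
play_rows --plan '[[50,[-0.77,-0.84,0],0.329],[50,[-0.77,-0.84,0],0.329],[50,[-0.77,-0.84,0],0.329],[50,[-0.77,-0.84,0],0.329],[50,[-0.77,-0.84,0],0.329],[50,[-0.77,-0.84,0],0.329],[50,[-0.77,-0.84,0],0.329],[50,[-0.77,-0.84,0],0.329],[50,[-0.77,-0.84,0],0.329],[50,[-0.77,-0.84,0],0.329]]'

```text
time_s: 1.9
eef_pos: [0.3734, 0.114, 0.2318]
eef_rot: [0.001, 0.641, 0.767, -0.0]
wrist_force: [-0.1, 0.4, -0.5]
opening: 0.585
grasp_force: 0.0
```

```bash
python3 -c "
from h import *
go(-111,-365,.23,0);go(-111,-365,.006,0)"
```

```text
shift [-1.104  0.229  0.007] turn -0.003 | at jig [-198.9   77.5] z 0.2318 psi_rel -0.008 F [-0.1  0.4 -0.5] t 1.9
shift [-1.103  0.228  0.567] turn -0.003 | at jig [-198.9   77.5] z 0.2318 psi_rel -0.008 F [-0.1  0.4 -0.5] t 1.9
```

Request:
play_rows --plan '[[50,[-0.9,0.2,0],0],[50,[-0.9,0.2,0],0],[50,[-0.9,0.2,0],0],[50,[-0.9,0.2,0],0],[50,[-0.9,0.2,0],0],[50,[-0.9,0.2,0],0],[50,[-0.9,0.2,0],0],[50,[-0.9,0.2,0],0],[50,[-0.9,0.2,0],0]]'

```text
time_s: 2.8
eef_pos: [0.5175, -0.2222, 0.2308]
eef_rot: [-0.0, 0.639, 0.769, -0.0]
wrist_force: [0.4, 0.4, 0.3]
opening: 0.583
grasp_force: 0.0
```

```bash
python3 -c "
from h import *
go(-111,-368,.006,0)"
```

```text
shift [-0.221  0.023  0.562] turn -0.001 | at jig [-119.8 -279.6] z 0.2308 psi_rel -0.003 F [0.4 0.4 0.3] t 2.8
```

Request:
play_rows --plan '[[50,[-0.221,0.023,0],0],[50,[-0.221,0.023,0],0],[50,[-0.221,0.023,0.12],0],[50,[-0.221,0.023,0.24],0],[50,[-0.221,0.023,0.36],0],[50,[-0.221,0.023,0.45],0],[50,[-0.221,0.023,0.51],0],[50,[-0.221,0.023,0.54],0],[50,[-0.221,0.023,0.56],0],[50,[-0.221,0.023,0.56],0]]'

```text
time_s: 3.8
eef_pos: [0.5423, -0.3047, 0.0073]
eef_rot: [-0.0, 0.638, 0.77, 0.0]
wrist_force: [0.8, 0.0, -0.3]
opening: 0.582
grasp_force: 0.0
```

```bash
python3 -c "
from h import *
go(-111,-60-11-100,.006,0)
for n in ['side']:
    c=camera(n);cv2.imwrite('pics/s2.png',cv2.resize(c['image'][150:360,200:480,::-1],(784,588)))"
```

```text
shift [ 0.486 -0.001  0.003] turn 0.0 | at jig [-110.7 -365.3] z 0.0073 psi_rel 0.0 F [ 0.8  0.  -0.3] t 3.8
```

View pics/s2.png

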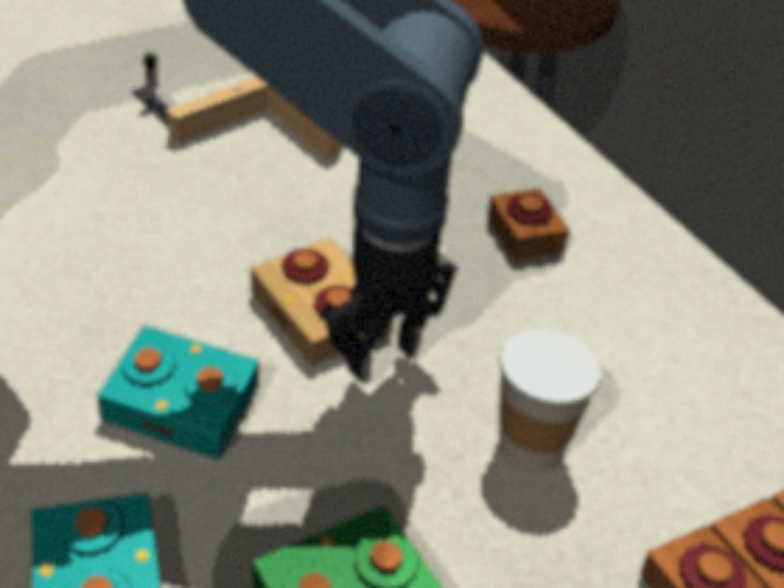

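Request:
play_rows --plan '[[50,[0.03,0,0],0],[50,[0.06,0,0],0],[50,[0.09,0,0],0],[50,[0.125,0,0],0],[50,[0.165,0,0],0],[50,[0.205,0,0],0],[50,[0.245,0,0],0],[50,[0.285,0,0],0],[50,[0.31,0,0],0],[50,[0.32,0,0],0]]'

```text
time_s: 4.85
eef_pos: [0.5177, -0.1779, 0.0069]
eef_rot: [-0.001, 0.638, 0.77, -0.0]
wrist_force: [0.9, -3.2, 1.0]
opening: 0.588
grasp_force: 1.4
```

```bash
cat > blk.py <<'E'
from h import *
from c import fit,B
def blk(n):
    c=camera(n);W=pts(c);d=[]
    for m in masks_of(c,"block"):
        w=W[m["mask"]];w=w[~np.isnan(w[:,0])]; col=c["image"][m["mask"]].mean(0)
        if len(w)<80: continue
        mj=w2j(np.median(w,0))
        if col[0]>col[1] and abs(mj[0]+50)<110 and mj[1]>-300 : 
            k=cv2.dilate(m["mask"].astype(np.uint8),np.ones((5,5)))>0
            w=W[k]; w=w[(w[:,2]>.033)&(w[:,2]<.039)]
            if len(w)<60: continue
            r=cv2.minAreaRect(w[:,:2].astype(np.float32))
            best=min((fit(w,B,[1000*r[0][0],1000*r[0][1],a]) for a in (JA,)),key=lambda f:f[1])
            s=best[0];print(n,round(m["conf"],2),"block jig",np.round(w2j(s[:2]/1000),1),"rel",round(s[2]-JA,3),"res",round(best[1],3),len(w),np.round(m["rect"]))
if __name__=="__main__":
    for n in("scene","side"): blk(n)
E
sed -i 's/^J=\[\];/if __name__!="__main__": raise_=1\nJ=[];/' c.py
python3 - <<'E'
s=open('c.py').read().split('if __name__')[0]
open('c.py','w').write(s)
E
python3 -c "
from h import *
go(-111,-105,.006,0)";python3 blk.py
```

```text
shift [0.328 0.001 0.003] turn 0.0 | at jig [-111.3 -236.2] z 0.0069 psi_rel 0.001 F [ 0.9 -3.2  1. ] t 4.85
scene 0.75 block jig [-114.6 -165. ] rel 0.011 res 0.028 385 [259. 224.  47.  49.]
scene 0.41 block jig [23.  24.1] rel 0.005 res 2.127 244 [335. 195.  52.  85.]
side 0.74 block jig [-119.  -168.4] rel -0.008 res 0.241 322 [291. 239.  48.  42.]
```

Request:
play_rows --plan '[[50,[0.02,0,0],0],[50,[0.055,0,0],0],[50,[0.095,0,0],0],[50,[0.135,0,0],0],[50,[0.175,0,0],0],[50,[0.215,0,0],0],[50,[0.255,0,0],0],[50,[0.295,0,0],0],[50,[0.32,0,0],0],[50,[0.33,0,0],0]]'

```text
time_s: 6.05
eef_pos: [0.4937, -0.0488, 0.0073]
eef_rot: [-0.0, 0.638, 0.77, -0.0]
wrist_force: [-0.4, -0.3, -0.7]
opening: 0.59
grasp_force: 0.7
```

Request:
play_rows --plan '[[50,[-0.03,0,0],0],[50,[-0.1,0,0],0],[50,[-0.1,0,-0.12],0],[50,[-0.1,0,-0.24],0],[50,[-0.1,0,-0.3],0],[50,[-0.1,0,-0.3],0]]'

```text
time_s: 6.65
eef_pos: [0.5046, -0.0919, 0.1318]
eef_rot: [0.004, 0.639, 0.769, 0.001]
wrist_force: [0.2, 0.1, -0.2]
opening: 0.585
grasp_force: 0.0
```

```bash
python3 blk.py; python3 -c "
from h import *
go(-115-48-11-30,-30,.13,1.5708)
go(-115-48-11-30,-30,.13,-1.5708)"
```

```text
scene 0.75 block jig [-114.7  -33.9] rel -0.003 res 0.01 449 [283. 198.  46.  41.]
side 0.87 block jig [-118.7  -36.9] rel -0.01 res 0.011 470 [269. 219.  44.  37.]
shift [ 0.29  -0.231 -0.009] turn -0.5 | at jig [-111.9 -146. ] z 0.126 psi_rel -0.001 F [ 0.6  0.8 -0.5] t 6.85
shift [ 0.29  -0.231 -0.009] turn 0.5 | at jig [-111.9 -146. ] z 0.126 psi_rel -0.001 F [ 0.6  0.8 -0.5] t 6.85
```

Request:
play_rows --plan '[[50,[0.1,-0.231,-0.01],0.5],[50,[0.2,-0.231,-0.01],0.5],[50,[0.278,-0.231,-0.01],0.5],[50,[0.278,-0.231,-0.01],0.5],[50,[0.278,-0.231,-0.01],0.5],[50,[0.278,-0.231,-0.01],0.5],[50,[0.278,-0.231,-0.01],0.5],[50,[0.278,-0.231,-0.01],0.5],[50,[0.278,-0.231,-0.01],0.5],[50,[0.278,-0.231,-0.01],0.5]]'

```text
time_s: 7.85
eef_pos: [0.3888, 0.0031, 0.1298]
eef_rot: [-0.001, 0.991, 0.13, -0.001]
wrist_force: [0.6, 0.5, 0.4]
opening: 0.583
grasp_force: 0.0
```

```bash
python3 -c "
from h import *
go(-205,-35,.006,-1.5708)"
```

```text
shift [-0.001  0.002  0.31 ] turn 0.024 | at jig [-204.3  -34.4] z 0.1298 psi_rel -1.496 F [0.6 0.5 0.4] t 7.85
```

Request:
play_rows --plan '[[50,[0,0,0.1],0.024],[50,[0,0,0.2],0.024],[50,[0,0,0.28],0.024],[50,[0,0,0.31],0.024],[50,[0,0,0.31],0.024],[50,[0,0,0.31],0.024]]'

```text
time_s: 8.45
eef_pos: [0.3892, 0.003, 0.0067]
eef_rot: [-0.0, 0.995, 0.096, -0.001]
wrist_force: [-0.5, 0.4, 0.5]
opening: 0.581
grasp_force: 0.0
```

Request:
play_rows --plan '[[50,[0.03,0,0],0],[50,[0.06,0,0],0],[50,[0.09,0,0],0],[50,[0.125,0,0],0],[50,[0.165,0,0],0],[50,[0.205,0,0],0],[50,[0.245,0,0],0],[50,[0.285,0,0],0],[50,[0.315,0,0],0],[50,[0.325,0,0],0]]'

```text
time_s: 9.45
eef_pos: [0.5194, 0.0281, 0.0078]
eef_rot: [0.0, 0.995, 0.096, 0.001]
wrist_force: [-4.6, -1.6, 3.4]
opening: 0.581
grasp_force: 2.1
```

```bash
python3 blk.py; python3 -c "
from h import *
go(-59,-35,.006,-1.5708)"
```

```text
scene 0.77 block jig [-10.8 -32.4] rel -0.006 res 0.216 755 [313. 213.  49.  49.]
side 0.56 block jig [ -2.2 -37.5] rel -0.153 res 0.435 273 [300. 205.  42.  38.]
shift [0.035 0.003 0.003] turn 0.002 | at jig [-73.1 -33.9] z 0.0073 psi_rel -1.565 F [-0.  -1.1 -0.4] t 9.65
```

Request:
play_rows --plan '[[50,[0.008,0,0],0],[50,[0.014,0,0],0],[50,[0.02,0,0],0],[50,[0.025,0,0],0],[50,[0.03,0,0],0],[50,[0.03,0,0],0]]'

```text
time_s: 10.25
eef_pos: [0.5298, 0.03, 0.0073]
eef_rot: [0.0, 0.995, 0.096, 0.0]
wrist_force: [-0.0, 0.4, -1.0]
opening: 0.584
grasp_force: 0.3
```

Request:
play_rows --plan '[[50,[0.003,0,0],0],[50,[0.005,0,0],0],[50,[0.005,0,0],0]]'

```text
time_s: 10.55
eef_pos: [0.5307, 0.0303, 0.0072]
eef_rot: [0.0, 0.995, 0.096, -0.001]
wrist_force: [-4.5, -1.7, 3.8]
opening: 0.586
grasp_force: 2.6
```

Request:
play_rows --plan '[[50,[0.004,0,0],0],[50,[0.007,0,0],0],[50,[0.007,0,0],0]]'

```text
time_s: 10.85
eef_pos: [0.5306, 0.0304, 0.0068]
eef_rot: [-0.0, 0.995, 0.096, -0.004]
wrist_force: [-14.5, -5.6, 11.6]
opening: 0.585
grasp_force: 8.0
```

Request:
play_rows --plan '[[50,[0.004,0,0],0],[50,[0.006,0,0],0],[50,[0.006,0,0],0]]'

```text
time_s: 11.15
eef_pos: [0.5305, 0.0306, 0.0065]
eef_rot: [-0.0, 0.995, 0.096, -0.007]
wrist_force: [-23.9, -7.8, 19.3]
opening: 0.586
grasp_force: 12.7
```

Request:
play_rows --plan '[[50,[-0.05,0,0],0],[50,[-0.12,0,0],0],[50,[-0.12,0,-0.12],0],[50,[-0.12,0,-0.24],0],[50,[-0.12,0,-0.3],0],[50,[-0.12,0,-0.3],0]]'

```text
time_s: 11.75
eef_pos: [0.4932, 0.0216, 0.1322]
eef_rot: [0.001, 0.995, 0.096, 0.005]
wrist_force: [1.4, 0.2, -0.1]
opening: 0.587
grasp_force: 0.0
```

```bash
python3 blk.py; python3 -c "
from h import *
go(-4,-140,.13,0)"
```

```text
scene 0.6 block jig [  2.6 -32.3] rel 0.01 res 0.116 752 [316. 215.  49.  50.]
side 0.74 block jig [  0.1 -35. ] rel -0.005 res 0.276 461 [300. 204.  44.  35.]
shift [ 0.245  0.267 -0.01 ] turn -0.498 | at jig [-102.8  -33.9] z 0.1261 psi_rel -1.565 F [-0.9  0.6  0.1] t 11.95
```

Request:
play_rows --plan '[[45,[0.1,0.1,-0.01],-0.498],[45,[0.2,0.2,-0.01],-0.498],[45,[0.245,0.267,-0.01],-0.498],[45,[0.245,0.267,-0.01],-0.498],[45,[0.245,0.267,-0.01],-0.498],[45,[0.245,0.267,-0.01],-0.498],[45,[0.245,0.267,-0.01],-0.498],[45,[0.245,0.267,-0.01],-0.498],[45,[0.245,0.267,-0.01],-0.498],[45,[0.245,0.267,-0.01],-0.498]]'

```text
time_s: 12.95
eef_pos: [0.6048, -0.0635, 0.1288]
eef_rot: [-0.002, 0.661, 0.751, -0.001]
wrist_force: [-0.0, 0.9, -0.2]
opening: 0.53
grasp_force: 0.0
```

```bash
python3 -c "
from h import *
go(-4,-140,.006,0)"
```

```text
shift [-0.001  0.002  0.307] turn -0.019 | at jig [  -4.5 -139.9] z 0.1288 psi_rel -0.059 F [-0.   0.9 -0.2] t 12.95
```

Request:
play_rows --plan '[[45,[0,0,0.1],-0.019],[45,[0,0,0.2],-0.019],[45,[0,0,0.28],-0.019],[45,[0,0,0.307],-0.019],[45,[0,0,0.307],-0.019],[45,[0,0,0.307],-0.019]]'

```text
time_s: 13.55
eef_pos: [0.6065, -0.0641, 0.0091]
eef_rot: [0.0, 0.64, 0.768, 0.0]
wrist_force: [0.2, -0.2, 0.4]
opening: 0.529
grasp_force: 0.0
```

Request:
play_rows --plan '[[45,[0.03,0,0],0],[45,[0.06,0,0],0],[45,[0.08,0,0],0],[45,[0.1,0,0],0],[45,[0.12,0,0],0],[45,[0.135,0,0],0],[45,[0.145,0,0],0],[45,[0.153,0,0],0],[45,[0.16,0,0],0],[45,[0.16,0,0],0]]'

```text
time_s: 14.55
eef_pos: [0.5947, -0.0015, 0.0094]
eef_rot: [0.001, 0.64, 0.768, -0.0]
wrist_force: [-2.1, -4.9, 3.5]
opening: 0.527
grasp_force: 2.3
```

Request:
play_rows --plan '[[45,[0.004,0,0],0],[45,[0.008,0,0],0],[45,[0.008,0,0],0]]'

```text
time_s: 14.85
eef_pos: [0.5942, 0.0015, 0.0093]
eef_rot: [0.001, 0.64, 0.768, -0.0]
wrist_force: [-0.3, -5.6, 3.2]
opening: 0.528
grasp_force: 2.5
```

Request:
play_rows --plan '[[45,[0.004,0,0],0],[45,[0.006,0,0],0],[45,[0.006,0,0],0]]'

```text
time_s: 15.15
eef_pos: [0.5938, 0.0038, 0.0093]
eef_rot: [0.001, 0.64, 0.768, -0.0]
wrist_force: [-0.9, -5.1, 3.5]
opening: 0.523
grasp_force: 2.7
```

Request:
play_rows --plan '[[45,[0.004,0,0],0],[45,[0.006,0,0],0],[45,[0.006,0,0],0]]'

```text
time_s: 15.45
eef_pos: [0.5933, 0.0061, 0.0093]
eef_rot: [0.001, 0.64, 0.768, -0.0]
wrist_force: [-1.5, -5.8, 4.5]
opening: 0.527
grasp_force: 2.7
```

Request:
play_rows --plan '[[45,[0.004,0,0],0],[45,[0.006,0,0],0],[45,[0.006,0,0],0]]'

```text
time_s: 15.75
eef_pos: [0.5933, 0.0065, 0.0094]
eef_rot: [0.002, 0.64, 0.769, -0.001]
wrist_force: [-0.8, -14.1, 2.4]
opening: 0.524
grasp_force: 6.6
```

Request:
play_rows --plan '[[45,[0.003,0,0],0],[45,[0.005,0,0],0],[45,[0.005,0,0],0]]'

```text
time_s: 16.05
eef_pos: [0.5933, 0.0065, 0.0095]
eef_rot: [0.003, 0.64, 0.769, -0.002]
wrist_force: [-0.7, -20.6, 1.3]
opening: 0.527
grasp_force: 10.3
```

Seated against the side fence. I'll back off, lift, and check.

Request:
play_rows --plan '[[45,[-0.03,0,0],0],[45,[-0.12,0,0],0],[45,[-0.15,0,-0.12],0],[45,[-0.15,0,-0.24],0],[45,[-0.15,0,-0.3],0],[45,[-0.15,0,-0.3],0]]'

```text
time_s: 16.65
eef_pos: [0.6061, -0.0482, 0.1336]
eef_rot: [0.004, 0.64, 0.768, 0.002]
wrist_force: [0.4, -0.6, 0.7]
opening: 0.524
grasp_force: 0.0
```

```bash
python3 blk.py; python3 -c "
from h import *
a=[]
for n in ['scene','side']:
    c=camera(n);W=pts(c)
    i=c['image'][130:250,260:420] if n=='scene' else c['image'][130:250,220:380]
    a.append(cv2.resize(i[:,:,::-1],(400,300),interpolation=2))
    z=W[...,2];g=(abs(W[...,0]-.5)<.03)&(abs(W[...,1]-.22)<.03)&(z>.05);print('grip',W[g].mean(0),w2j(W[g].mean(0)))
cv2.imwrite('pics/c3.png',np.hstack(a))
go(-4,-4,.13,0)"
```

```text
scene 0.86 block jig [3.4 3.6] rel 0.003 res 0.432 533 [322. 207.  49.  48.]
scene 0.7 block jig [22.9 21.1] rel 0.008 res 1.536 297 [339. 196.  41.  80.]
side 0.81 block jig [0.1 1. ] rel -0.007 res 0.377 466 [294. 199.  45.  35.]
grip [0.49645034 0.22287493 0.06136422] [-57.70839221 161.62126131]
grip [0.49233987 0.21884692 0.0613973 ] [-62.49605562 158.42765232]
shift [ 0.298 -0.    -0.008] turn -0.002 | at jig [  -4.5 -123.2] z 0.1266 psi_rel -0.005 F [0.5 0.  0.8] t 16.95
```

View pics/c3.png

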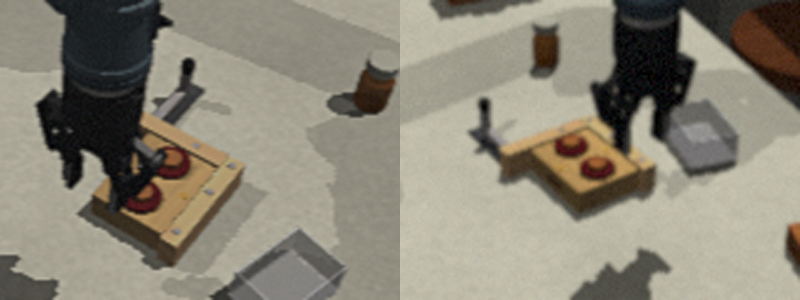

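The block shows seated square in the corner in both views (left (150,170), right (590,165)), with the bolt still drawn. Next is the bolt.

```bash
python3 -c "
from h import *
go(-60,207,.13,0)"
```

```text
shift [ 0.825 -0.143 -0.007] turn -0.002 | at jig [  -4.5 -123.2] z 0.1266 psi_rel -0.005 F [0.5 0.  0.8] t 16.95
```

Request:
play_rows --plan '[[0,[0.11,-0.02,-0.05],0],[0,[0.22,-0.04,-0.05],0],[0,[0.34,-0.06,-0.05],0],[0,[0.46,-0.08,-0.05],0],[0,[0.58,-0.1,-0.05],0],[0,[0.7,-0.12,-0.05],0],[0,[0.8,-0.143,-0.05],0],[0,[0.825,-0.143,-0.05],0],[0,[0.825,-0.143,-0.05],0],[0,[0.825,-0.143,-0.05],0]]'

```text
time_s: 17.95
eef_pos: [0.4872, 0.2658, 0.1478]
eef_rot: [-0.0, 0.64, 0.768, -0.001]
wrist_force: [0.9, 0.6, -0.9]
opening: 0.002
grasp_force: 0.0
```

```bash
python3 -c "
from h import *
go(-60,207,.035,0)"
```

```text
shift [ 0.004 -0.003  0.282] turn -0.002 | at jig [-58.8 205.5] z 0.1478 psi_rel -0.006 F [ 0.9  0.6 -0.9] t 17.95
```

Request:
play_rows --plan '[[0,[0.004,-0.003,0.1],0],[0,[0.004,-0.003,0.2],0],[0,[0.004,-0.003,0.26],0],[0,[0.004,-0.003,0.28],0],[0,[0.004,-0.003,0.28],0]]'

```text
time_s: 18.45
eef_pos: [0.4855, 0.2664, 0.0353]
eef_rot: [-0.001, 0.641, 0.768, -0.001]
wrist_force: [-0.0, 0.7, 1.3]
opening: 0.003
grasp_force: 0.0
```

Request:
play_rows --plan '[[0,[-0.02,0,0],0],[0,[-0.04,0,0],0],[0,[-0.06,0,0],0],[0,[-0.08,0,0],0],[0,[-0.1,0,0],0],[0,[-0.12,0,0],0],[0,[-0.135,0,0],0],[0,[-0.15,0,0],0],[0,[-0.16,0,0],0],[0,[-0.165,0,0],0]]'

```text
time_s: 19.45
eef_pos: [0.4977, 0.2025, 0.0364]
eef_rot: [-0.0, 0.64, 0.768, -0.0]
wrist_force: [1.4, 3.4, 1.7]
opening: -0.0
grasp_force: 1.3
```

Request:
play_rows --plan '[[0,[-0.005,0,0],0],[0,[-0.01,0,0],0],[0,[-0.01,0,0],0]]'

```text
time_s: 19.75
eef_pos: [0.4982, 0.1988, 0.0363]
eef_rot: [-0.0, 0.64, 0.768, -0.0]
wrist_force: [0.5, 1.2, 0.3]
opening: -0.002
grasp_force: 0.4
```

Request:
play_rows --plan '[[0,[-0.004,0,0],0],[0,[-0.007,0,0],0],[0,[-0.007,0,0],0]]'

```text
time_s: 20.05
eef_pos: [0.4986, 0.1962, 0.0363]
eef_rot: [-0.0, 0.64, 0.768, -0.0]
wrist_force: [0.5, 1.7, -0.0]
opening: 0.001
grasp_force: 0.9
```

Request:
play_rows --plan '[[0,[-0.004,0,0],0],[0,[-0.007,0,0],0],[0,[-0.007,0,0],0]]'

```text
time_s: 20.35
eef_pos: [0.4992, 0.1933, 0.0363]
eef_rot: [-0.0, 0.64, 0.768, -0.0]
wrist_force: [0.4, 2.6, 0.3]
opening: -0.005
grasp_force: 0.9
```

Request:
play_rows --plan '[[0,[-0.004,0,0],0],[0,[-0.007,0,0],0],[0,[-0.007,0,0],0]]'

```text
time_s: 20.65
eef_pos: [0.4992, 0.1929, 0.0364]
eef_rot: [-0.001, 0.64, 0.768, 0.001]
wrist_force: [-0.7, 13.2, -1.3]
opening: -0.003
grasp_force: 6.6
```

Request:
play_rows --plan '[[0,[-0.004,0,0],0],[0,[-0.007,0,0],0],[0,[-0.007,0,0],0]]'

```text
time_s: 20.95
eef_pos: [0.4992, 0.1927, 0.0364]
eef_rot: [-0.003, 0.641, 0.768, 0.003]
wrist_force: [-2.1, 25.1, -1.4]
opening: 0.002
grasp_force: 12.7
```

```bash
python3 -c "
from h import *
go(-60,130,.035,0)"
```

```text
shift [-0.004  0.001  0.004] turn -0.002 | at jig [-60.6 131.4] z 0.0364 psi_rel -0.007 F [-2.1 25.1 -1.4] t 20.95
```

At the end stop, about 131 mm against 130 expected. I'll back off, lift clear, and verify.

Request:
play_rows --plan '[[0,[0.03,0,0],0],[0,[0.1,0,0],0],[0,[0.12,0,-0.12],0],[0,[0.2,0,-0.24],0],[0,[0.3,0,-0.36],0],[0,[0.4,0,-0.4],0],[0,[0.4,0,-0.4],0],[0,[0.4,0,-0.4],0]]'

```text
time_s: 21.75
eef_pos: [0.4716, 0.3466, 0.1976]
eef_rot: [0.001, 0.639, 0.769, 0.001]
wrist_force: [-0.0, -0.0, 0.2]
opening: -0.001
grasp_force: 0.0
```

```bash
python3 blk.py; python3 -c "
from h import *
a=[]
for n in ['scene','side']:
    c=camera(n);W=pts(c)
    i=c['image'][130:250,260:420] if n=='scene' else c['image'][130:250,220:380]
    a.append(cv2.resize(i[:,:,::-1],(400,300),interpolation=2))
    z=W[...,2];g=(abs(W[...,0]-.5)<.03)&(abs(W[...,1]-.18)<.04)&(z>.05)&(z<.08);print('grip',w2j(W[g].mean(0)))
cv2.imwrite('pics/c4.png',np.hstack(a))
go(-4,-4,.13,0)"
```

```text
scene 0.64 block jig [2.9 3.7] rel 0.022 res 0.231 743 [323. 207.  48.  46.]
side 0.91 block jig [-0.2  0.6] rel 0.008 res 0.363 446 [295. 200.  45.  34.]
grip [-57.56301343 108.90597805]
grip [-63.53038699 105.93672884]
shift [-0.722  0.146  0.163] turn -0.002 | at jig [-60.  285.1] z 0.1949 psi_rel -0.007 F [ 0.4  1.3 -0.3] t 22.05
```

View pics/c4.png

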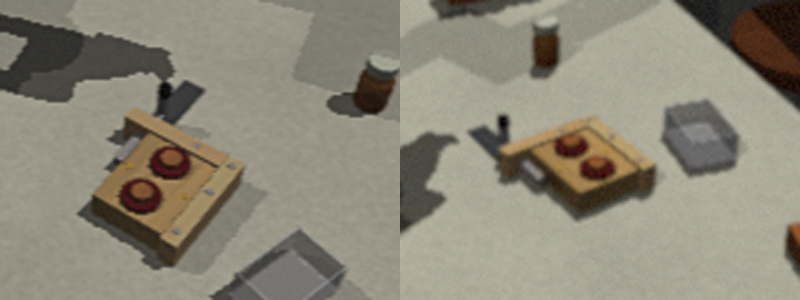

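The bolt bar lies across the front of the seated block in both views (left (125,152), right (533,172)), and the grip moved about 52 mm, from 160 to 107. The arm is clear.

```bash
python3 -c "
from bench import *
print(hand_in())"
```

```text
the job is handed in; nothing more can be done
None
```

I pushed the two-disc block flat into the jig's corner and slid the bolt home to its end stop. I handed the job in with the arm clear; the hand-in returned no verdict.

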